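# Hang the stain-vial bin on the louvre rail

## Robot

A 6-joint arm with a two-finger parallel gripper is mounted at the origin on a cart in front of the work surface, level with it; the furniture and walls round the work are solid. World frame = base frame: x ahead of the robot, y to its left, z up, the work surface at z = 0. Lengths are in m, angles in degrees, forces in N, time in s.
With the tool pointing down it reaches from about 0.375 to 0.75 m from the base axis. Payload 9 kg.
Tool frame: the origin (TCP) lies where the fingers leave the gripper's body, on its centre line; the fingertips stand 73 mm ahead of it and the grasp point (between the pads) lies 54 mm ahead of it (robot.tip_reach is the distance from the TCP to the fingertips, in m); z points along the fingers, y is the direction in which the jaws open and shut (so a half turn about z gives the same grasp; the last joint's range is limited). The gripper opens to 85 mm and grips with 20 to 120 N. Pads are 22 mm wide; open, the fingers measure 114 mm over their backs; the gripper's body (76 mm by 85 mm) begins 54 mm behind the grasp point. The pads swing forward as they close: fully open they stand 13 mm farther back than shut.
Start: joints at [-78.765, 5.964, 5.575, 89.605, 0, 77.527], TCP at [0.241, -0.549, 0.304] pointing down, gripper open.
Joint ranges: [-171.21, 171.21], [-48.23, 106.86], [-62.78, 66.21], [-105.2, 120.99], [-86.42, 89.51], [-180, 180]. Speed limits (degrees/s): [127.2, 127.2, 147.25, 180, 180, 180].

## Interface

Orientations are given as [roll, pitch, yaw] about the fixed x, y, z axes, in that order (R = Rz(yaw) Ry(pitch) Rx(roll)).
In Python, from plant import robot gives the robot as it stands. Calls block until the motion is done:
- robot.move_pose(position, orientation): joint-space move of the TCP to a pose.
- robot.line_to(position, vel=0.15, rotation=None, guard=None): straight line of the TCP; rotation=None keeps the orientation; vel is the mean speed in m/s. With guard (N) it stops when the force on the tool has changed by that much, and returns True; else False.
- robot.goto_joints(angles): joint-space move.
- robot.set_gripper(opening): finger opening in m; the grip force is fixed at half the most; returns when the fingers have stopped.
- robot.pause(seconds).
- robot.ik(position, orientation): joint angles nearest the present ones, or None.
- robot.observe(): the state.
- robot.grab_frame(name): name is "scene" or "top"; returns the picture (400x640x3 uint8, blue, green, red); there is no depth.
- robot.get_calibration(name): a dict with "vertical_fov" (degrees; the focal length in pixels is half the picture's height over the tangent of half this angle, whatever the lens; pixels are square), "cx", "cy" (the principal point, pixels), "k1" (the pictures are not rectified: a ray, as slopes to the right and down, at radius r is drawn at 1 + k1 r^2 times it, then the intrinsics apply), "rvec" (rotation vector, rad) and "tvec" (3), from world to camera coordinates, as OpenCV has them. Camera axes: x right, y down, z forward; pixel columns grow to the right and rows downward; lengths in m; the calibration is good to about 2 mm. A picture is of the moment at which its call begins. get_calibration takes no time and is no camera call.
A pose or a line that the arm cannot do raises robot.IKError and nothing moves.
- robot.job_done(): hands the job in, once; it reports no verdict.
The state is a dict: "time": time; "q": joint angles; "qvel": joint speeds; "joint_torque": joint torques, N m; "tool_pos": TCP position; "tcp_rot": TCP orientation; "ft_force": force on the tool from outside, world axes, zero at the start; "torque": the same for the moment, N m; "gripper_width": finger opening in m.
Only numpy, scipy, OpenCV 4.12 (cv2) and the standard library are available. Lean on these libraries where they do the work, as an engineer would, in place of code of your own. Each camera call takes 0.05 s, during which the arm holds its last target. There are 200 camera calls.

## Task

Pick up the blue bin with its four stain vials, bring the hooked lip on its back over the top edge of the white rail on the grey rack, centred on the yellow button, and lower it so that the lip catches behind the rail. Then press the lip gently down against its spring strip, feeling for the stop, until the bin is fully home with the button held down, and let go. Keep the bin upright and the vials in it, do not force the rack, and leave the other things on the table alone.

Things in the scene. Friction and masses are not known exactly. Their poses are not given: they have to be found in the camera images.
- bin_center (a point): Centre of the blue open bin, half-way up (30 mm over its underside): 60 mm deep (x), 64 mm wide (y), 60 mm high, walls 3 mm, front wall 37 mm high, 0.23 to 0.31 kg with its vials. x points from the low front with the paper card to the back with the lip, z up. Grip it across the 64 mm between the side walls.
- bin_hook (a point): Middle of the bin's hook, 33.5 mm behind and 26 mm above bin_center, at the web's underside. The web, 4 mm thick, juts 11 mm back from the top edge, level with the rim; the lip, 4 mm thick, 64 mm wide, hangs from its end: its round lower edge is 15 mm below the web's underside. The gap between back wall and lip is 7 mm. With the bin home this point is on the rail's top edge.
- rack: Grey bench rack, fixed: foot plate 150 x 176 mm and two uprights at y = +-76 mm, 132 mm high, which carry the white rail between them. Its front sheet is 3 mm thick, 138 mm wide, with a round top edge. Origin on the table under the front face of that sheet; x points from the front, where the bin hangs, to the back; z up. Keep pushes on it under 20 N.
- bay (a point): Middle of the rail's top edge at its nominal height, 115 mm; axes as the rack's. x, y, yaw are true, but the rail is clamped 0 to 12 mm above or below this: feel for it. Behind the sheet a spring strip slopes in from 8 mm away to a 2 mm throat 11 mm down: the lip drops in 5 to 10 mm, stops on the slope, and takes 5 to 12 N to push down until the web meets the edge; it stays where left.
- button (a joint): Yellow presence button, 14 mm wide, in the middle of the rail's top edge. 0 = up, standing 4 mm proud of the edge; the bin's web presses it down; 0.004 m = flush with the edge, bin fully home. Springs up with 0.5 to 1.5 N.
- petri: Petri dish, 64 x 64 x 14 mm, pink; bystander. Origin centre of underside.
- slide_pack: Green and white box of slides, 78 x 28 x 20 mm; bystander. Origin centre of underside.
- beaker: Clear beaker, 57 mm wide, 66 mm high; bystander. Origin centre of underside.
- vial_a_mid (a point): Brown stain vial, 24 mm wide, 57 mm high, one of four standing loose in the bin, caps level with the rim; the point is half-way up on its axis.
- vial_b_mid (a point): Brown stain vial, 24 mm wide, 57 mm high, one of four standing loose in the bin, caps level with the rim; the point is half-way up on its axis.
- vial_g_mid (a point): Brown stain vial, 24 mm wide, 57 mm high, one of four standing loose in the bin, caps level with the rim; the point is half-way up on its axis.
- vial_e_mid (a point): Brown stain vial, 24 mm wide, 57 mm high, one of four standing loose in the bin, caps level with the rim; the point is half-way up on its axis.
- bin: The blue bin; origin at the centre of its underside, 30 mm below bin_center, same axes.

How it is judged:
By the outcome, as a careful person would: the job done as asked, in the order asked, and still so for the second after the job is handed in, with the robot touching nothing.
It also fails if it takes over 56 s, if anything falls off the work surface, if the arm or the gripper's body presses on something with over 40 N, if the wrist force passes 120 N, or if a joint passes its speed limit or range.

## Working session

There is one attempt and no reset: what is moved stays moved. The work goes in short steps, each a Python script; the robot and the scene stay as the last script left them, time stands still between calls to the robot, and variables do not carry over. Pictures are saved under pics/ and viewed, about 8 in all and at most 12, crops included, and the job is handed in when it is done.

```bash
mkdir -p pics; ls; python3 - <<'E'
from plant import robot
import cv2
for n in("scene","top"):
    f=robot.grab_frame(n);cv2.imwrite(f"pics/{n}0.png",f);print(n,robot.get_calibration(n))
print(robot.observe())
E
```

```text
pics
scene {'vertical_fov': 44.197173419790005, 'cx': 315.4579181445872, 'cy': 198.1852879966789, 'k1': -0.04183508634047805, 'rvec': array([ 0.83671803, -2.25724769,  1.38313383]), 'tvec': array([0.45844471, 0.26010399, 1.04497726])}
top {'vertical_fov': 49.36760561411861, 'cx': 326.9414809603541, 'cy': 203.48578053887655, 'k1': -0.08976266799847218, 'rvec': array([ 2.20336362, -2.18249999,  0.13369351]), 'tvec': array([-0.01072706,  0.59979952,  0.95363248])}
{'time': 0.1, 'q': array([-7.87650344e+01,  5.99384255e+00,  5.53189247e+00,  8.96056859e+01,
       -2.41047250e-03,  7.75289599e+01]), 'qvel': array([-0.03382651, -0.0820209 ,  0.01492958,  0.01566728, -0.01025289,
        0.02339254]), 'joint_torque': array([ 8.18801840e-03, -5.58204067e+01,  5.04721642e+01,  1.26479322e-02,
       -1.93722726e-04,  1.80836628e-05]), 'tool_pos': array([ 0.24120354, -0.54914183,  0.30321751]), 'tcp_rot': array([-1.79933439e+02, -1.22521224e-02,  2.37060000e+01]), 'ft_force': array([-0.55897963, -0.35331308,  0.65860332]), 'torque': array([-0.00662397, -0.00047456,  0.02162158]), 'gripper_width': 0.08511784052611568}
```

View pics/scene0.png

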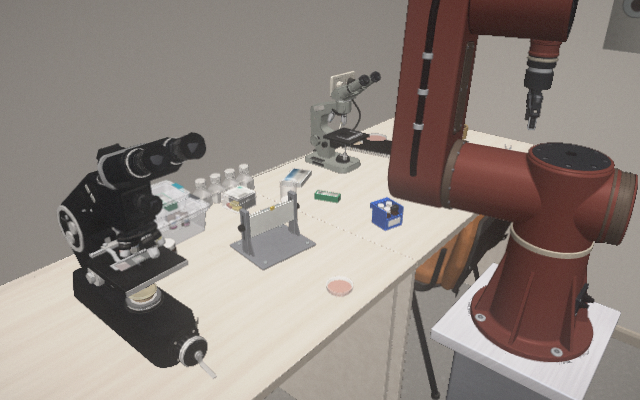

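View pics/top0.png

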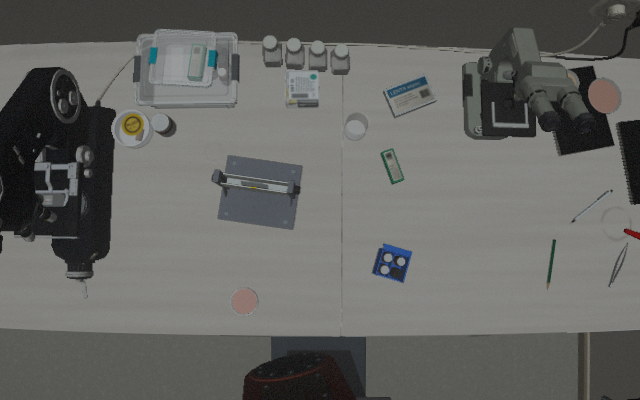

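The scene view shows the rack at about (272,235) and the bin at (387,213). The top view shows the rack at (260,190), the bin at (392,263), the beaker at (355,125), the slide pack at (392,166) and the petri dish at (245,301). Next I'll enlarge the rack and the bin.

```bash
cat > h.py <<'E'
import numpy as np,cv2
from plant import robot
def cam(n):
    c=robot.get_calibration(n);f=200/np.tan(np.radians(c["vertical_fov"]/2))
    return np.array([[f,0,c["cx"]],[0,f,c["cy"]],[0,0,1]]),np.array([c["k1"],0,0,0.]),cv2.Rodrigues(c["rvec"])[0],c["tvec"]
def ray(n,p):
    K,d,R,t=cam(n)
    u=cv2.undistortPoints(np.array(p,float).reshape(-1,1,2),K,d).reshape(-1,2)
    return -R.T@t,np.c_[u,np.ones(len(u))]@R
def onz(n,p,z):
    o,v=ray(n,p);z=np.broadcast_to(z,len(v));return o+v*((z-o[2])/v[:,2])[:,None]
def proj(n,P):
    K,d,R,t=cam(n);return cv2.projectPoints(np.array(P,float).reshape(-1,1,3),cv2.Rodrigues(R)[0],t,K,d)[0].reshape(-1,2)
def crop(f,x,y,w,h,s):
    return cv2.resize(f[y:y+h,x:x+w],None,fx=s,fy=s,interpolation=cv2.INTER_CUBIC)
E
python3 - <<'E'
from h import *
t=cv2.imread("pics/top0.png");s=cv2.imread("pics/scene0.png")
a=np.hstack([crop(t,210,150,100,85,4),crop(t,362,235,60,51,20/3)[:340]]);a=cv2.convertScaleAbs(a,alpha=1.6)
b=np.hstack([crop(s,225,180,100,65,4),crop(s,360,190,50,33,8)[:260]])
a=a[:, :800];b=np.pad(b,((0,0),(0,max(0,a.shape[1]-b.shape[1])),(0,0)))[:,:a.shape[1]]
cv2.imwrite("pics/z1.png",np.vstack([a,b]));print(a.shape,b.shape)
E
```

```text
(340, 800, 3) (260, 800, 3)
```

View pics/z1.png

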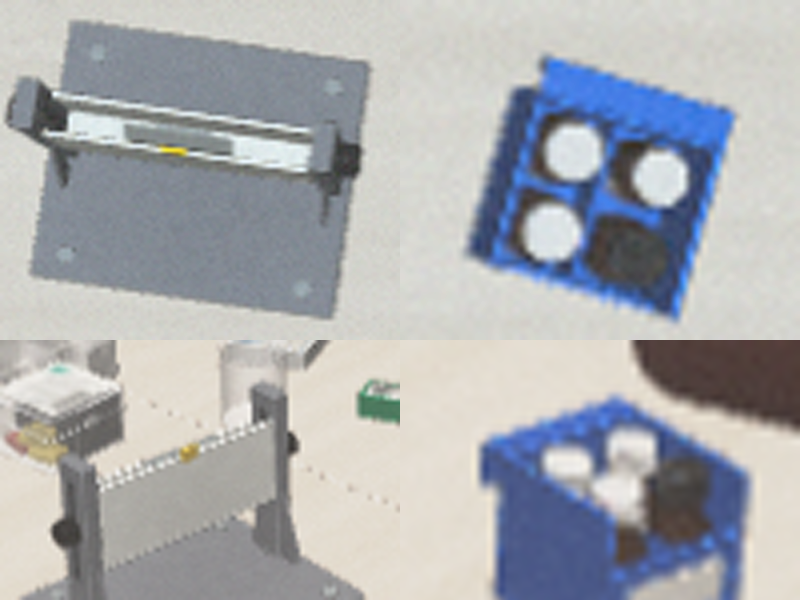

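The bin's lip faces away from the robot (yaw around -15°), and the rack's yaw is about -8°. The button in the top crop is at full-frame (253,188). Now I'll measure both.

```bash
cat > meas.py <<'E'
from h import *
def tri(pt,ps):
    (o1,v1),(o2,v2)=ray("top",[pt]),ray("scene",[ps]);v1=v1[0];v2=v2[0]
    s=np.linalg.lstsq(np.c_[v1,-v2],o2-o1,rcond=None)[0];a=o1+s[0]*v1;b=o2+s[1]*v2
    return (a+b)/2,np.linalg.norm(a-b)
def mask(f,lo,hi,box):
    m=cv2.inRange(cv2.cvtColor(f,cv2.COLOR_BGR2HSV),lo,hi);k=np.zeros_like(m);x,y,w,h=box;k[y:y+h,x:x+w]=m[y:y+h,x:x+w];return k
def cen(m): M=cv2.moments(m,True);return M["m10"]/M["m00"],M["m01"]/M["m00"],M["m00"]
def big(m): return max(cv2.findContours(m,cv2.RETR_EXTERNAL,cv2.CHAIN_APPROX_NONE)[0],key=cv2.contourArea)
E
python3 - <<'E'
from meas import *
t=cv2.imread("pics/top0.png");s=cv2.imread("pics/scene0.png")
print("cam",ray("top",[[300,200]])[0],ray("scene",[[300,200]])[0])
yt=cen(mask(t,(20,120,80),(35,255,255),(240,175,30,25)));ys=cen(mask(s,(15,110,80),(35,255,255),(262,280-80,20,20)))
print("btn",yt,ys,tri(yt[:2],ys[:2]))
# foot plate: grey, bluish
g=mask(t,(100,20,60),(130,90,125),(205,145,105,95));g=cv2.morphologyEx(g,cv2.MORPH_CLOSE,np.ones((9,9)))
r=cv2.minAreaRect(onz("top",big(g).reshape(-1,2),.006)[:,:2].astype(np.float32));print("plate",r)
b=mask(t,(105,120,60),(125,255,255),(362,235,60,60));c=big(b).reshape(-1,2)
print("bin outline",cv2.minAreaRect(c.astype(np.float32)),cv2.approxPolyDP(c.reshape(-1,1,2),2.5,True).reshape(-1,2).tolist())
p=cv2.approxPolyDP(c.reshape(-1,1,2),2.5,True).reshape(-1,2);print(onz("top",p,.06))
# white sheet edge profile across columns
gr=cv2.cvtColor(t,cv2.COLOR_BGR2GRAY)
for x in (235,242,260,270,280): print(x,gr[170:200,x].tolist())
bs=mask(s,(105,120,40),(125,255,255),(360,190,50,45));print(cv2.approxPolyDP(big(bs),1.5,True).reshape(-1,2).tolist())
E
```

```text
cam [0.51421245 0.02829737 1.00203506] [-0.18219027  0.91534852  0.70622015]
btn (253.3, 187.2, 10.0) (271.7, 207.7, 10.0) (array([0.62371114, 0.14897607, 0.1151668 ]), np.float64(0.0004375387431396979))
plate ((0.6288087964057922, 0.16162638366222382), (0.19949038326740265, 0.14711162447929382), 82.11434173583984)
bin outline ((392.1226501464844, 262.3207702636719), (31.455570220947266, 32.142372131347656), 15.945394515991211) [[384, 244], [377, 258], [379, 262], [375, 273], [403, 281], [411, 252]]
[[ 0.50996989 -0.1285626   0.06      ]
 [ 0.47964532 -0.11325737  0.06      ]
 [ 0.47104135 -0.11762212  0.06      ]
 [ 0.44735283 -0.10893675  0.06      ]
 [ 0.43019761 -0.17006377  0.06      ]
 [ 0.49289356 -0.18787436  0.06      ]]
235 [88, 87, 89, 87, 87, 144, 85, 73, 91, 139, 145, 146, 145, 145, 123, 147, 81, 79, 79, 86, 85, 89, 85, 85, 88, 86, 86, 86, 85, 88]
242 [86, 84, 86, 86, 87, 87, 142, 84, 76, 86, 133, 94, 83, 85, 86, 102, 143, 81, 73, 78, 86, 88, 88, 88, 87, 85, 86, 87, 87, 87]
260 [87, 85, 88, 85, 86, 86, 85, 84, 125, 123, 77, 75, 102, 101, 85, 86, 84, 73, 135, 102, 74, 72, 81, 85, 83, 86, 83, 85, 84, 84]
270 [85, 87, 88, 87, 85, 85, 88, 87, 85, 83, 142, 62, 74, 82, 147, 147, 145, 141, 142, 131, 148, 78, 73, 86, 85, 83, 84, 85, 84, 85]
280 [89, 86, 86, 86, 88, 87, 87, 86, 84, 84, 84, 138, 109, 73, 75, 131, 146, 146, 146, 144, 146, 146, 92, 74, 75, 83, 83, 87, 86, 84]
[[389, 199], [385, 198], [372, 202], [374, 205], [371, 206], [375, 205], [377, 207], [376, 204], [378, 202], [384, 203], [384, 200]]
```

```bash
python3 - <<'E'
from meas import *
yaw=-16.0;x=np.array([np.cos(np.radians(yaw)),np.sin(np.radians(yaw))])
c=np.array([.463,-.147]);g=c+.010*x
robot.move_pose([*g,.20],[180,0,yaw]);robot.line_to([*g,.080],vel=.1,guard=8)
o=robot.observe();print(o["time"],o["tool_pos"],o["tcp_rot"],o["ft_force"])
robot.set_gripper(0.0);robot.pause(.2);o=robot.observe();print(o["gripper_width"],o["ft_force"],o["torque"])
robot.line_to([*g,.215],vel=.1);robot.pause(.3);o=robot.observe();print(o["time"],o["gripper_width"],o["tool_pos"],o["ft_force"],o["torque"])
for n in("scene","top"): cv2.imwrite(f"pics/{n}1.png",robot.grab_frame(n))
t=cv2.imread("pics/top1.png");s=cv2.imread("pics/scene1.png")
i=proj("top",[*c,.2])[0].astype(int);j=proj("scene",[*c,.2])[0].astype(int);print(i,j)
cr=lambda f,p:crop(f,max(0,p[0]-50),max(0,p[1]-50),100,100,4)
cv2.imwrite("pics/z2.png",np.hstack([cr(t,i),cr(s,j)]))
E
```

```text
3.175 [ 0.47304928 -0.15003342  0.08071327] [ 1.79979189e+02 -6.48424759e-02 -1.59984463e+01] [0.70479903 0.26645553 0.79307861]
0.06359264922554346 [ 0.17168509 -0.97390172  6.23316503] [-0.14640678  0.11682853  0.06474322]
5.5083 0.06335036291620041 [ 0.47252097 -0.14970986  0.21478427] [ 0.0382079   0.03804747 -2.37159465] [-0.02110642 -0.02552123 -0.02294413]
[406 269] [391 158]
```

View pics/z2.png

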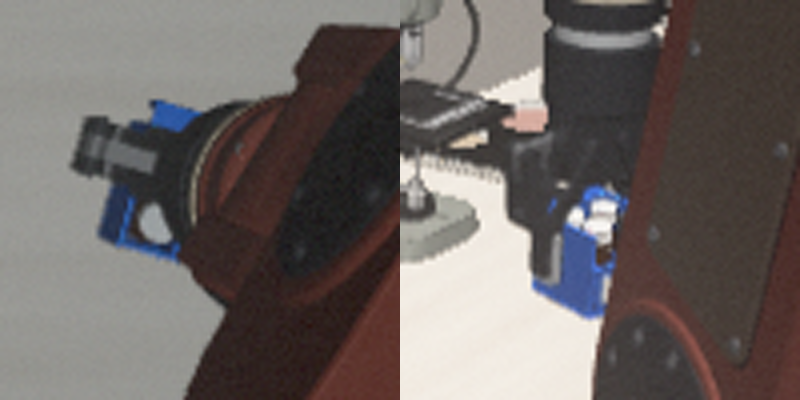

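The top crop shows the hook's left end at about (388,245) in the full frame. The scene crop shows the bin held upright with its vials. Next I'll stage it above the rail and compare the two in both views.

```bash
python3 - <<'E'
from meas import *
P=onz("top",[[253.3,187.35],[242,185.74],[260,188.3],[275,190.5]],.113);print(P)
yaw=-7.9;x=np.array([np.cos(np.radians(yaw)),np.sin(np.radians(yaw))])
p=P[0,:2];g=p-x*(.0335-.010);print("target g",g)
# TCP z = web underside + .080-.056 (approx); stage 30 mm short of rail, then over it
robot.move_pose([*(g-.05*x),.215],[180,0,yaw]);robot.line_to([*g,.190],vel=.1);robot.pause(.3)
o=robot.observe();print(o["time"],o["tool_pos"],o["tcp_rot"],o["ft_force"],o["gripper_width"])
for n in("scene","top"): cv2.imwrite(f"pics/{n}2.png",robot.grab_frame(n))
t=cv2.imread("pics/top2.png");s=cv2.imread("pics/scene2.png")
i=(253,188);j=(272,190)
cr=lambda f,p:crop(f,p[0]-33,p[1]-45,66,80,6)
cv2.imwrite("pics/z3.png",np.hstack([cv2.convertScaleAbs(cr(t,i),alpha=1.5),cr(s,j)]))
E
```

```text
[[0.62383669 0.14941002 0.113     ]
 [0.62690745 0.17269122 0.113     ]
 [0.62202815 0.13562127 0.113     ]
 [0.61783386 0.10477706 0.113     ]]
target g [0.60055972 0.15263997]
11.3833 [0.60043854 0.1527483  0.19037595] [-1.79995617e+02 -2.72149687e-02 -7.88941733e+00] [-0.98500081 -0.14195647 -3.2713398 ] 0.06350389559741058
```

View pics/z3.png

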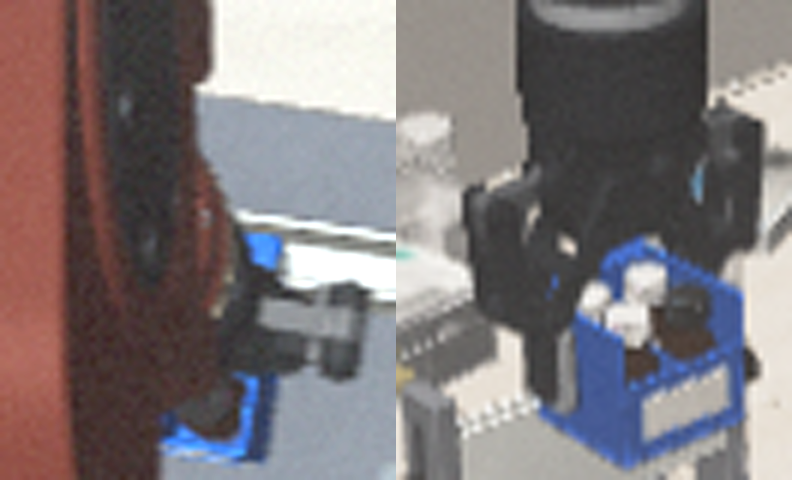

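```bash
python3 - <<'E'
from meas import *
t=cv2.imread("pics/top2.png");s=cv2.imread("pics/scene2.png")
yaw=np.radians(-7.9);R=np.array([[np.cos(yaw),-np.sin(yaw)],[np.sin(yaw),np.cos(yaw)]])
o=np.array([.62384,.14941]) # sheet mid at button
B=np.array([.60044,.15275])-R@[.010,0]; zb=.19038-.0807
def rel(P,c): return np.round((( np.array(P)[:,:2]-c)@R)*1000,1)
m=mask(t,(105,110,50),(125,255,255),(245,175,30,50));ps=[]
for c in cv2.findContours(m,cv2.RETR_EXTERNAL,cv2.CHAIN_APPROX_NONE)[0]:
    if cv2.contourArea(c)>5: print("top",cv2.approxPolyDP(c,1.2,True).reshape(-1,2).tolist())
print("hook corner rel bin (want 41,-32)",rel(onz("top",[[267.2-.5,182.2-.5]],zb+.06),B), "rel sheet mid (want 7.5,-32)",rel(onz("top",[[266.7,181.7]],zb+.06),o))
for z in(.037,.06):print("front right rel bin (want -30,-32)",rel(onz("top",[[263.7,218.3]],zb+z),B))
print("scene bottom: frontL(-30,32) frontR(-30,-32) backL(30,32)",rel(onz("scene",[[277.5,222.5],[296.2,214.5],[262.7,213.5]],zb),B))
w=lambda l:np.r_[B+R@l[:2],zb+l[2]]
print("pred scene",proj("scene",[w(np.array(l)) for l in((-.03,.032,0),(-.03,-.032,0),(.03,.032,0))]))
print("pred top",proj("top",[w(np.array(l)) for l in((.041,-.032,.06),(-.03,-.032,.037))]))
ms=mask(s,(100,110,40),(128,255,255),(255,175,50,55));c=big(ms);print("scene",cv2.approxPolyDP(c,1.3,True).reshape(-1,2).tolist())
E
```

```text
top [[265, 205], [259, 205], [261, 207], [260, 215], [257, 217], [247, 212], [248, 218], [254, 217], [254, 219], [263, 219], [261, 212], [262, 211], [263, 214], [264, 213], [262, 208], [264, 208], [263, 207]]
top [[261, 182], [261, 185], [265, 187], [266, 182]]
hook corner rel bin (want 41,-32) [[ 42.4 -32.4]] rel sheet mid (want 7.5,-32) [[  8.8 -32.3]]
front right rel bin (want -30,-32) [[-27.2 -35.2]]
front right rel bin (want -30,-32) [[-28.  -37.9]]
scene bottom: frontL(-30,32) frontR(-30,-32) backL(30,32) [[-28.9  28.7]
 [-27.8 -31. ]
 [ 31.9  29. ]]
pred scene [[276.72090436 223.11610993]
 [297.06952743 214.67844382]
 [262.16198093 214.16042478]]
pred top [[266.36921601 182.38709907]
 [261.88195926 219.47008789]]
scene [[279, 184], [273, 188], [275, 194], [276, 189], [282, 187], [285, 191], [289, 191], [292, 194], [291, 199], [293, 202], [287, 206], [282, 203], [283, 206], [280, 209], [277, 209], [276, 201], [269, 197], [270, 212], [267, 215], [263, 213], [277, 222], [296, 214], [296, 194]]
```

The views agree that the bin sits 1.5 mm farther back in the grip than I assumed, so I'll shift by that and feel my way down.

```bash
python3 - <<'E'
from meas import *
yaw=np.radians(-7.9);R=np.array([[np.cos(yaw),-np.sin(yaw)],[np.sin(yaw),np.cos(yaw)]])
g=np.array([.60056,.15264])+R@[-.0015,.0006]
np.save("g.npy",g)
def sh(k):
    o=robot.observe();print(k,round(o["time"],2),np.round((o["tool_pos"]-[*g,0])*1e3,2),np.round(o["tcp_rot"],2),o["ft_force"].round(2),o["torque"].round(3))
robot.line_to([*g,.190],vel=.05);robot.line_to([*g,.160],vel=.05);robot.pause(.3);sh("pre")
print(robot.line_to([*g,.132],vel=.012,guard=3));sh("hit");robot.pause(.2);sh("rest")
cv2.imwrite("pics/top3.png",robot.grab_frame("top"));s=robot.grab_frame("scene");cv2.imwrite("pics/scene3.png",s)
cv2.imwrite("pics/z4.png",crop(s,220,160,110,80,6))
E
```

```text
pre 12.78 [1.4000e-01 2.0000e-02 1.6029e+02] [-1.7999e+02 -2.0000e-02 -7.9000e+00] [-0.09 -0.23 -2.17] [-0.03  -0.051 -0.03 ]
True
hit 13.93 [-7.2000e-01  8.0000e-02  1.4785e+02] [ 1.7999e+02  1.1000e-01 -7.8900e+00] [-1.9   0.58 -0.86] [0.11  0.163 0.069]
rest 14.12 [-9.7000e-01  4.0000e-02  1.4731e+02] [ 1.7998e+02  1.6000e-01 -7.8900e+00] [-0.71 -0.02  0.72] [0.077 0.24  0.   ]
```

View pics/z4.png

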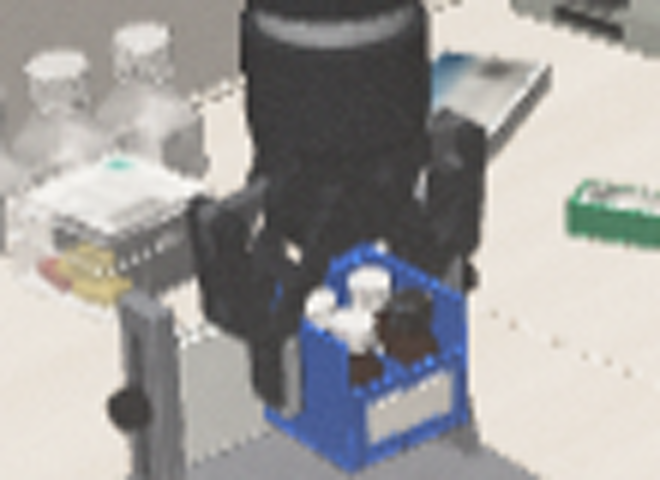

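The crop shows the bin upright in front of the rail with its vials in place. The contact pushed back toward the robot, which fits the lip resting on the slope. Before pressing, I'll do a gentle pull test, then press in guarded steps.

```bash
cat > sh.py <<'E'
from meas import *
g=np.load("g.npy");yaw=np.radians(-7.9);X=np.array([np.cos(yaw),np.sin(yaw)])
R=np.c_[X,[-X[1],X[0]]]
def sh(k):
    o=robot.observe();d=o["tool_pos"][:2]-g;print(k,round(o["time"],2),np.round(np.r_[d@R,o["tool_pos"][2]]*1e3,2),np.round(o["tcp_rot"],2),np.r_[o["ft_force"][:2]@R,o["ft_force"][2]].round(2),o["torque"].round(3),round(o["gripper_width"],4));return o
E
python3 - <<'E'
from sh import *
o=sh("0");p=o["tool_pos"]
print(robot.line_to([*(p[:2]-.005*X),p[2]],vel=.01,guard=3));sh("pull")
robot.line_to([*(g-.001*X),p[2]],vel=.01);o=sh("back")
z=o["tool_pos"][2]
for i in range(5):
    z-=.001;h=robot.line_to([*(g-.001*X),z],vel=.01,guard=8);o=sh(h)
    if h or o["ft_force"][2]>9: break
E
```

```text
0 14.22 [-9.8000e-01 -7.0000e-02  1.4732e+02] [ 1.7998e+02  1.6000e-01 -7.8900e+00] [-2.04  0.76  0.31] [0.137 0.253 0.108] 0.0631
True
pull 14.47 [ -1.34  -0.21 146.86] [ 1.7997e+02  1.3000e-01 -7.9000e+00] [3.89 0.27 0.48] [-0.108 -0.695  0.097] 0.0636
back 14.78 [-1.2000e+00 -8.0000e-02  1.4695e+02] [179.95   0.3   -7.9 ] [-0.61  0.23 -0.86] [-0.063 -0.065  0.028] 0.0634
False 15.06 [-1.2000e+00  2.0000e-02  1.4586e+02] [179.96   0.28  -7.89] [-1.85  0.31  0.28] [0.02  0.183 0.047] 0.0635
False 15.31 [-1.1200e+00  9.0000e-02  1.4513e+02] [179.97   0.27  -7.89] [-3.95 -0.14  3.58] [0.023 0.521 0.052] 0.0633
False 15.56 [-9.9000e-01  1.1000e-01  1.4436e+02] [179.97   0.24  -7.88] [-4.56 -0.01  4.63] [0.074 0.495 0.012] 0.0635
False 15.81 [-9.3000e-01  1.4000e-01  1.4361e+02] [179.97   0.23  -7.88] [-4.73 -0.05  6.51] [0.095 0.663 0.019] 0.063
False 16.06 [-1.2200e+00  1.2000e-01  1.4196e+02] [179.97   0.28  -7.88] [-3.81  0.73  2.53] [0.07  0.585 0.067] 0.0634
```

```bash
python3 - <<'E'
from sh import *
o=sh("0");z=.142
for i in range(8):
    z-=.001;h=robot.line_to([*(g-.0012*X),z],vel=.008,guard=9);o=sh(h)
    if h or o["ft_force"][2]>11: break
s=robot.grab_frame("scene");cv2.imwrite("pics/scene4.png",s);t=robot.grab_frame("top")
cv2.imwrite("pics/z5.png",np.hstack([crop(s,235,170,75,75,5),cv2.convertScaleAbs(crop(t,225,155,75,75,5),alpha=1.5)]))
E
```

```text
0 16.06 [-1.2200e+00  1.2000e-01  1.4196e+02] [179.97   0.28  -7.88] [-3.81  0.73  2.53] [0.07  0.585 0.067] 0.0634
False 16.33 [-1.2300e+00  9.0000e-02  1.4086e+02] [179.97   0.26  -7.88] [-2.94  2.1   2.4 ] [0.229 0.397 0.157] 0.0638
True 16.54 [-1.2500e+00  1.3000e-01  1.4047e+02] [179.97   0.25  -7.88] [-1.39 -0.2   5.75] [-0.025  0.115  0.142] 0.0635
```

View pics/z5.png

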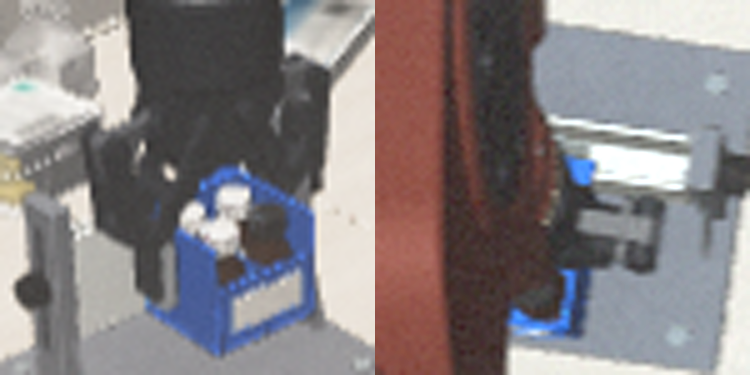

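```bash
python3 - <<'E'
from sh import *
o=sh("0");z=o["tool_pos"][2]
for i in range(6):
    z-=.0005;h=robot.line_to([*(g-.0012*X),z],vel=.005,guard=7);o=sh(h)
    if o["ft_force"][2]>11: break
robot.pause(.3);sh("hold")
E
```

```text
0 16.64 [-1.2200e+00  1.2000e-01  1.4048e+02] [179.97   0.25  -7.88] [-1.61 -0.85  5.92] [-0.031  0.115  0.15 ] 0.0635
False 16.99 [-1.1600e+00  8.0000e-02  1.4048e+02] [179.98   0.36  -7.85] [-5.12  0.46  6.95] [0.206 0.788 0.057] 0.0626
False 17.24 [-1.1400e+00  8.0000e-02  1.4042e+02] [179.98   0.35  -7.86] [-8.09  0.97  9.96] [0.113 1.045 0.03 ] 0.0632
False 17.49 [-1.1100e+00  1.1000e-01  1.4037e+02] [179.98   0.33  -7.85] [-8.28  0.32 12.99] [0.154 1.283 0.044] 0.0637
hold 17.79 [-1.1000e+00  9.0000e-02  1.4035e+02] [179.98   0.33  -7.85] [-9.16 -0.64 13.4 ] [0.1   1.269 0.036] 0.0632
```

```bash
python3 - <<'E'
from sh import *
z=.1398
for dx in(.0016,.002,.0024):
    robot.line_to([*(g-dx*X),z],vel=.005);o=sh(dx)
for i in range(4):
    z-=.0005;h=robot.line_to([*(g-dx*X),z],vel=.005);o=sh(z)
    if o["ft_force"][2]>14: break
cv2.imwrite("pics/scene5.png",robot.grab_frame("scene"))
E
```

```text
0.0016 18.12 [-1.2000e+00  1.1000e-01  1.4045e+02] [179.99   0.31  -7.85] [-4.42  0.11  6.75] [0.149 0.518 0.084] 0.0635
0.002 18.38 [-1.2500e+00  7.0000e-02  1.4042e+02] [179.99   0.27  -7.86] [-2.27  0.92  6.31] [0.135 0.116 0.154] 0.063
0.0024 18.62 [-1.3300e+00  7.0000e-02  1.4043e+02] [180.     0.23  -7.86] [3.8  0.96 5.25] [ 0.181 -0.818  0.273] 0.0635
0.1393 18.88 [-1.3100e+00  7.0000e-02  1.4039e+02] [180.     0.22  -7.86] [2.17 0.93 7.81] [ 0.045 -0.682  0.225] 0.0633
0.1388 19.12 [-1.2900e+00  1.0000e-01  1.4036e+02] [179.99   0.2   -7.86] [-0.44  0.3  10.69] [ 0.032 -0.442  0.085] 0.0633
0.1383 19.38 [-1.3100e+00  8.0000e-02  1.4029e+02] [179.99   0.2   -7.87] [-1.03  0.21 14.39] [-0.016 -0.148  0.087] 0.0637
```

The stop is firm: 14 N moves the bin only about 0.1 mm, with almost no side load, so the web is on the edge. Next I'll unload, release, retreat and look.

```bash
python3 - <<'E'
from sh import *
robot.line_to([*(g-.0021*X),.1396],vel=.005);sh("unload")
robot.set_gripper(.085);sh("open")
p=robot.observe()["tool_pos"]
robot.line_to([*p[:2],.26],vel=.1)
robot.goto_joints([-78.765,5.964,5.575,89.605,0,77.527]);robot.pause(.3);sh("away")
s=robot.grab_frame("scene");t=robot.grab_frame("top");cv2.imwrite("pics/scene6.png",s);cv2.imwrite("pics/top6.png",t)
cv2.imwrite("pics/z6.png",np.hstack([crop(s,230,175,90,90,35/9),cv2.convertScaleAbs(crop(t,205,150,105,90,35/9),alpha=1.5)]))
E
```

```text
unload 19.84 [-1.2600e+00  8.0000e-02  1.4045e+02] [179.99   0.25  -7.86] [2.55 0.49 6.58] [ 0.204 -0.619  0.219] 0.0635
open 20.19 [ -2.56  -0.2  138.88] [179.95   0.46  -7.87] [-0.53 -0.19  0.46] [-0.024 -0.001  0.027] 0.0849
away 25.43 [-257.77 -745.26  303.93] [179.99   0.    23.73] [ 0.93 -0.4   0.43] [-0.039  0.016  0.01 ] 0.085
```

View pics/z6.png

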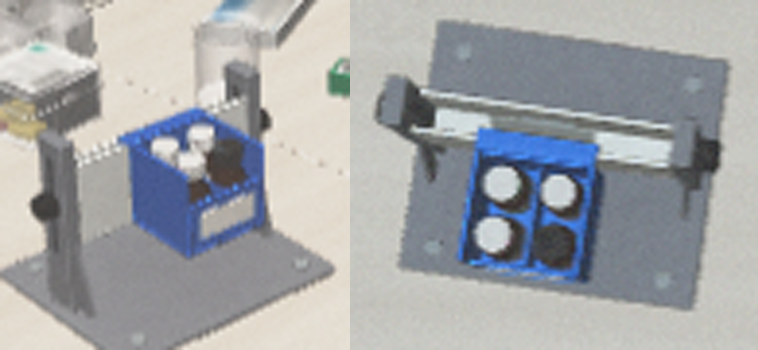

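The bin hangs on the rail, upright, with all four vials inside. I'll check height and centring more closely.

```bash
python3 - <<'E'
from sh import *
t=cv2.imread("pics/top6.png");s=cv2.imread("pics/scene6.png")
mt=mask(t,(105,110,50),(125,255,255),(225,175,55,55));ms=mask(s,(100,100,40),(128,255,255),(250,195,60,50))
print("top",cv2.approxPolyDP(big(mt),1.3,True).reshape(-1,2).tolist());print("scene",cv2.approxPolyDP(big(ms),1.3,True).reshape(-1,2).tolist())
o=np.array([.62384,.14941])
for e in(.112,.1155,.119):
    w=lambda l:np.r_[o+R@(np.array(l[:2])+[-.0345,0]),e-.056+l[2]]  # hook pt ~1 mm in front of sheet mid
    L=[(.041,.032,.06),(.041,-.032,.06),(-.03,.032,.037),(-.03,-.032,.037),(-.03,.032,0),(-.03,-.032,0)]
    Q=[w(l) for l in L];print(e,"T",proj("top",Q).round(1).tolist(),"S",proj("scene",Q).round(1).tolist())
    print(" rail edge ends S",proj("scene",[np.r_[o+R@[0,.068],e],np.r_[o+R@[0,.04],e],np.r_[o+R@[0,-.068],e]]).round(1).tolist())
cv2.imwrite("pics/z7.png",np.hstack([crop(s,240,195,40,40,10),crop(s,280,190,40,40,10)]))
E
```

```text
top [[238, 183], [233, 216], [238, 189], [241, 191], [247, 191], [252, 196], [252, 199], [249, 205], [240, 202], [240, 205], [246, 205], [250, 208], [249, 216], [236, 216], [254, 220], [252, 221], [260, 220], [261, 221], [259, 222], [262, 222], [263, 218], [266, 216], [264, 216], [265, 209], [267, 209], [265, 206], [268, 187]]
scene [[281, 203], [261, 210], [264, 216], [264, 231], [278, 240], [297, 231], [297, 212]]
0.112 T [[238.2, 181.7], [269.1, 186.4], [234.5, 216.6], [264.8, 221.2], [237.5, 217.6], [266.6, 222.0]] S [[259.7, 210.5], [279.8, 202.7], [277.2, 229.2], [297.4, 220.6], [277.7, 242.0], [297.7, 233.2]]
 rail edge ends S [[249.4, 217.4], [258.7, 213.8], [292.2, 200.7]]
0.1155 T [[237.9, 181.5], [268.9, 186.1], [234.2, 216.5], [264.6, 221.1], [237.2, 217.5], [266.5, 221.9]] S [[259.6, 209.3], [279.8, 201.5], [277.2, 227.9], [297.4, 219.4], [277.7, 240.8], [297.6, 232.0]]
 rail edge ends S [[249.3, 216.2], [258.6, 212.6], [292.2, 199.6]]
0.119 T [[237.6, 181.3], [268.7, 185.9], [233.9, 216.4], [264.4, 221.0], [237.0, 217.4], [266.3, 221.8]] S [[259.6, 208.0], [279.7, 200.3], [277.1, 226.7], [297.4, 218.2], [277.6, 239.6], [297.6, 230.8]]
 rail edge ends S [[249.3, 215.0], [258.5, 211.4], [292.2, 198.4]]
```

View pics/z7.png

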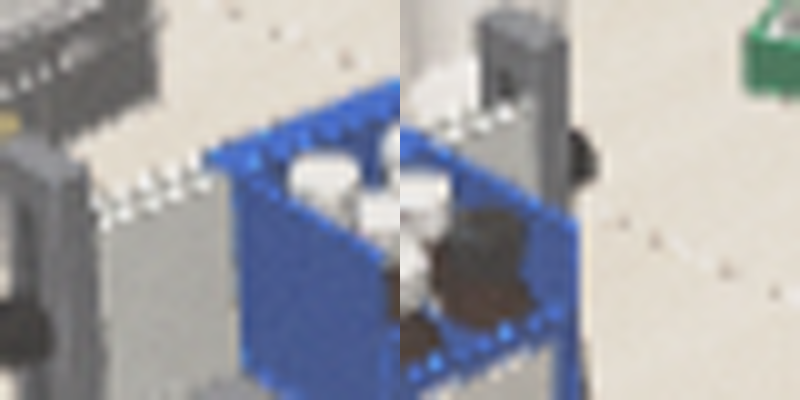

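In the images the bin rim looks perhaps 2–3 mm high relative to the rail, though the force stop said it was home. I'll check by touch: closed fingertips pressing gently on the web right over the rail.

```bash
python3 - <<'E'
from sh import *
o=np.array([.62384,.14941]);p=o+X*(-.001+.006)
robot.set_gripper(0.0)
robot.move_pose([*p,.235],[180,0,-7.9]);robot.line_to([*p,.203],vel=.08);robot.pause(.2);sh("pre")
h=robot.line_to([*p,.183],vel=.012,guard=2.5);q=sh(h)
if h:
    z=q["tool_pos"][2];z0=z
    for i in range(16):
        z-=.0005;robot.line_to([*p,z],vel=.008);q=sh("p")
        if q["ft_force"][2]>13: break
    print("web top",q["tool_pos"][2]-robot.tip_reach)
    robot.line_to([*p,.20],vel=.05)
E
```

```text
pre 30.63 [ 30.3   -0.55 203.67] [-1.7999e+02 -6.0000e-02 -7.9000e+00] [0.06 0.9  0.95] [0.042 0.036 0.004] -0.0003
True 31.6 [ 29.96  -0.61 192.14] [180.    0.   -7.9] [-0.86 -0.07  5.2 ] [0.023 0.03  0.007] -0.0001
p 31.85 [ 30.11  -0.59 192.18] [ 1.7999e+02  5.0000e-02 -7.9000e+00] [-2.52 -0.03  5.64] [-0.047  0.368  0.01 ] 0.0001
p 32.1 [ 30.1   -0.57 192.08] [ 1.7999e+02  4.0000e-02 -7.9000e+00] [-1.59 -0.43  8.37] [-0.053  0.699 -0.011] 0.0001
p 32.35 [ 30.12  -0.52 192.06] [ 1.7999e+02  2.0000e-02 -7.8900e+00] [-3.94 -0.66 11.83] [-0.105  1.023  0.018] -0.0001
p 32.6 [ 30.16  -0.57 192.  ] [ 1.7999e+02  1.0000e-02 -7.9000e+00] [-5.91 -0.74 14.11] [-0.089  1.296  0.015] 0.0002
web top 0.11940128271803924
```

The web is rigid under 14 N, with its top at z = 0.119. A light touch on the bare rail edge at y = +50 mm will settle whether 4 mm separates them.

```bash
python3 - <<'E'
from sh import *
o=np.array([.62384,.14941]);p=o+R@[-.006,.050]
robot.line_to([*p,.205],vel=.08);robot.line_to([*p,.198],vel=.05);robot.pause(.2);sh("pre")
h=robot.line_to([*p,.182],vel=.008,guard=2.5);q=sh(h);print("edge",q["tool_pos"][2]-robot.tip_reach)
robot.line_to([*p,.215],vel=.08);sh("up")
E
```

```text
pre 34.23 [ 19.11  49.28 198.13] [ 1.7999e+02  7.0000e-02 -7.9100e+00] [-0.38  0.19  0.59] [ 0.026 -0.051  0.005] -0.0001
True 35.46 [ 18.98  49.4  188.11] [ 1.7998e+02  8.0000e-02 -7.9000e+00] [-0.6  -0.72  3.45] [-0.051  0.028  0.017] -0.0001
edge 0.11550714156648823
up 35.96 [ 19.27  49.47 215.48] [ 1.7998e+02  1.2000e-01 -7.9000e+00] [ 0.23 -0.15 -0.16] [ 0.075 -0.026  0.023] 0.0006
```

The edge is at 0.1155 and the web top at 0.1192–0.1194. That 4 mm difference equals the web thickness, so the bin is home. I'll retreat, take a last look and hand in.

```bash
python3 - <<'E'
from sh import *
q=robot.observe()["tool_pos"];robot.line_to([*q[:2],.26],vel=.15)
robot.goto_joints([-78.765,5.964,5.575,89.605,0,77.527])
s=robot.grab_frame("scene");t=robot.grab_frame("top")
cv2.imwrite("pics/z8.png",np.hstack([crop(s,230,175,120,120,3),cv2.convertScaleAbs(crop(t,205,100,220,210,12/7),alpha=1.5)]))
ms=mask(s,(100,100,40),(128,255,255),(250,195,60,50));print(cv2.approxPolyDP(big(ms),1.3,True).reshape(-1,2).tolist(),robot.observe()["time"])
robot.job_done()
E
```

```text
[[281, 203], [261, 210], [264, 216], [264, 231], [278, 240], [297, 231], [297, 212]] 40.0333
the job is handed in; nothing more can be done
```

View pics/z8.png

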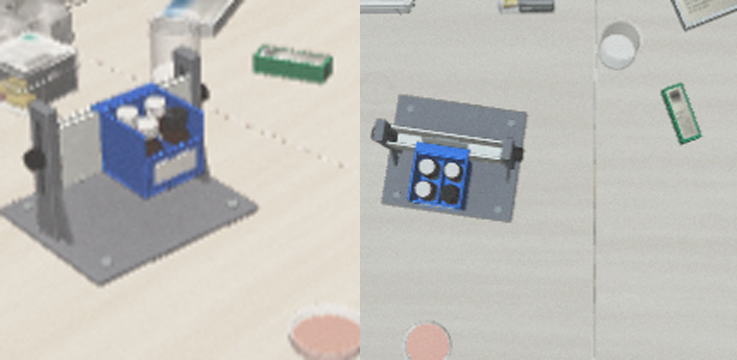

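The blue bin hangs fully home on the rail with its four vials in it, and I handed the job in at 40 s. I gripped it across its sides, hooked the lip over the rail, felt the spring strip, checked with a light pull that the lip had caught, and pressed down to a firm stop. Then I let go and moved the arm clear.

**Checks that agreed:**
- **Stop:** the bin gave only about 0.1 mm under 14 N, first in the grip and again with closed fingertips on the web.
- **Height:** a touch on the web top read 0.1192–0.1194 m and one on the bare rail edge 0.1155 m. The difference matches the 4 mm web, so the web is on the edge and the button should be flush; I could not see the button under the web.
- **Position:** in the last pictures the bin is upright and within about 1 mm of centred on the button. The petri dish, slide pack and beaker look unmoved.

**Check that disagreed:** the camera estimate of the rail height, about 0.112–0.113 m, made the bin look 2–3 mm high. I took this as calibration error and trusted the touch readings.

**Forces on the rack:** the hardest reading was about 14 N, or about 17 N on the rack with the bin's weight, under the 20 N limit. The extra web press and rail touch (about 3 N) were checks beyond the task.

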